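# Shut the candle sample drawer and case

## Task

Close up the candle samples for the day with the fingertips only: push the oak chest's open drawer fully home, and push the white case's raised lid over and down until it is fully shut, in whichever order. Push only on the outside of the drawer front and of the lid, gently and without slamming: do not pinch them or touch the inside of the drawer or the lid's felt lining. The little bottle in the drawer must stay standing, and the candles beside the work stay where they are.

Things in the scene. Friction and masses are not known exactly. Their poses are not given: they have to be found in the camera images.
- chest: low oak chest with one drawer, fixed to the table, 180 mm wide (y) and 85 mm high. Origin on the table under the middle of the drawer front's outer face as it lies when shut; the chest reaches from there 170 mm along its own +x; the drawer opens along its own -x, towards the robot. The chest, the case and the big candle take the left, middle and right places in any order; chest and case are turned up to 0.25 rad
- drawer (a joint): how far the drawer is pulled out, m: 0 = fully home (end stop), 0.11 = most; it starts 0.065 to 0.09 open. Slides with about 1.5 N of friction and stays where it is left
- drawer_front (a point): point on the outer face of the flat drawer front, at mid width, 60 mm above the table; moves with the drawer. The front is a brown board, 176 mm wide, 15 mm thick, from 11 to 81 mm above the table, without a handle (a thin flat brass card holder, 60 by 24 mm, sits lower in its middle)
- drawer_tray: the plywood tray that forms the inside of the drawer, behind its front; rim 62 mm above the table, inner floor 18 mm. Origin on the drawer front's outer face at table height, axes as the chest. Fingers must not touch it
- bottle: loose small glass bottle with black cap, 28 mm across, 45 mm tall, standing in the drawer; origin under its centre, its z axis up. Must stay upright in the drawer
- case: white lacquer candle case, fixed to the table, 140 mm (its x) by 180 mm (its y) and 80 mm high, origin under its centre on the table; its lid is hinged along its far (+x) rim. Two green candles are fixed inside
- lid (a joint): how far the lid is open, rad: 0 = shut flat on the case (end stop), 1.57 = upright, 1.9 = most; it starts at 1.05 to 1.5, leaning towards the robot. The hinge is stiff: the lid stays at any angle; moving it takes about 0.3 N m (2 to 4 N near its free edge)
- lid_hinge (a point): middle of the lid's hinge line, 80 mm above the table, on the case's +x rim; its x axis points from the free edge to the hinge when shut, and turns with the lid
- lid_edge (a point): middle of the lid's free edge, on the outer face (the top when shut), 140 mm from the hinge; the outer face is flat, 180 mm wide, and lies 11 mm off the hinge line (lid and felt together are 11 mm thick). With the lid raised the outer face looks away from the robot
- lid_felt: green felt lining over the whole inner face of the lid, 4 mm thick; origin on the hinge line. Fingers must not touch it
- candle_big: loose big green glass candle, 80 mm across, 95 mm tall, origin under its centre; a bystander, leave it where it stands
- candle_mid: loose middle-sized green glass candle, 72 mm across, 80 mm tall, origin under its centre; a bystander, leave it where it stands
- candle_small: loose small green glass candle, 62 mm across, 65 mm tall, origin under its centre; a bystander, leave it where it stands
There are look-alikes about, which are no part of the job. Of the things that look like the case, the middle-sized one is meant.

How it is judged:
By the outcome, as a careful person would: the job done as asked, in the order asked, and still so for the second after the job is handed in, with the robot touching nothing.
It also fails if it takes over 50 s, if anything falls off the work surface, if the arm or the gripper's body presses on something with over 40 N, if the wrist force passes 120 N, or if a joint passes its speed limit or range.

## Robot

A 6-joint arm with a two-finger parallel gripper is mounted at the origin on the work surface. World frame = base frame: x ahead of the robot, y to its left, z up, the work surface at z = 0. Lengths are in m, angles in rad, forces in N, time in s.
With the tool pointing down it reaches from about 0.325 to 0.75 m from the base axis. Payload 7.6 kg.
Tool frame: the origin (TCP) lies on the centre line of the jaws, within the pads' length; the fingertips stand 19 mm ahead of it and the grasp point (between the pads) is the TCP (arm.nose_length is the z of the fingertips in the tool frame, in m); z points along the fingers, y is the direction in which the jaws open and shut (so a half turn about z gives the same grasp; the last joint's range is limited). The gripper opens to 85 mm and grips with 20 to 120 N. Pads are 22 mm wide; open, the fingers measure 114 mm over their backs; the gripper's body (76 mm by 85 mm) begins 54 mm behind the grasp point. The pads swing forward as they close: fully open they stand 13 mm farther back than shut.
Start: joints at [-1.252, 0.052, 1.401, -0, 1.689, -0.07], TCP at [0.199, -0.486, 0.25] pointing down, gripper open.
Joint ranges: [-2.9, 2.9], [-0.91, 2.17], [0.12, 2.37], [-1.06, 4.2], [0.26, 2.73], [-2.93, 2.93]. Speed limits (rad/s): [2.57, 2.57, 3.01, 3.14, 3.14, 3.14].

## Interface

Orientations are given as a 3x3 rotation matrix whose columns are the frame's x, y, z axes.
In Python, from workcell import read_state, cams, sign_off, arm gives the robot as it stands.
- The arm moves only by the shell command python3 -m creep 'ROWS' [OPENING] [FORCE]. ROWS is JSON, a list of rows, each a list of 2 entries, a list of its own where there are three numbers: the shift along the tool's x, y, z in m, then the turn, a rotation vector about the tool's x, y, z in degrees. In form: [[[tx, ty, tz], [wx, wy, wz]], ...]. A call has 1 to 20 rows; each row is the pose to reach, as a shift and turn from the pose measured when the call began, along the tool's axes at that moment; what a row does not reach only later rows make up. A row lasts 1/8 s, in which the tool goes at most 62.5 mm and 10.7 degrees, less where a joint would pass 70% of its speed; a pose out of reach is approached as far as the arm can. A call with a gripper value outside its range is refused whole. OPENING is the finger opening in m, from 0 to 0.0854, set as the call begins (- or left out, the last holds). The fingers move at their own pace and stop on an object; FORCE is the grip in N (left out, the last holds). Time passes only in rows, so rows that repeat a pose let the fingers close. It gives the time, the measured TCP pose, the force and the opening at its end, in the units of the state.
- read_state(): the state, without advancing time (a new reading comes with each control period).
- cams.get_image(name): name is "side" or "top" or "wrist"; returns the picture (384x512x3 uint8, blue, green, red); there is no depth.
- cams.camera_params(name): a dict with "mtx" (3x3 intrinsics, pixels), "eye" and "orientation" of the camera in the world; the wrist camera has in their place "tool_from_camera" (4x4, takes a point from camera to tool coordinates, whose origin is the TCP and whose axes are the flange's). Camera axes: x right, y up, looking along -z (the intrinsics and any distortion apply to the point x, -y, -z); pixel columns grow to the right and rows downward; lengths in m; the calibration is good to about 2 mm. The wrist camera is an equidistant fisheye: a pixel r from the principal point sees the ray r / f radians off the axis. A picture is of the moment at which its call begins: read the wrist's pose just before it. camera_params takes no time and is no camera call.
- sign_off(): hands the job in, once; it reports no verdict.
The state is a dict: "time": time; "joint_positions": joint angles; "qvel": joint speeds; "joint_efforts": joint torques, N m; "tcp_pos": TCP position; "eef_rot": TCP orientation; "force": force on the tool from outside, world axes, zero at the start; "ft_torque": the same for the moment, N m; "gripper_width": finger opening in m.
Only numpy, scipy, OpenCV 4.12 (cv2) and the standard library are available. Lean on these libraries where they do the work, as an engineer would, in place of code of your own. Each camera call takes 0.05 s, during which the arm holds its last target.

## Working session

There is one attempt and no reset: what is moved stays moved. The work goes in short steps, Python scripts to look and compute and a shell command to move; the robot and the scene stay as the last step left them, time stands still between calls to the robot, and variables do not carry over. Pictures are saved under pics/ and viewed, and the job is handed in when it is done.

```bash
ls; mkdir -p pics
python3 - <<'E'
from workcell import read_state, cams, sign_off, arm
import cv2
for n in ("side","top","wrist"):
    cv2.imwrite(f"pics/{n}0.png",cams.get_image(n))
    p=cams.camera_params(n); print(n,p)
s=read_state(); print(s); print(arm, [a for a in dir(arm) if not a.startswith('_')])
E
```

```text
pics
side {'mtx': array([[432.90055656,   0.        , 252.18165182],
       [  0.        , 432.90055656, 195.09386771],
       [  0.        ,   0.        ,   1.        ]]), 'eye': array([-0.10112274, -0.89912827,  1.11594983]), 'orientation': array([[ 0.83969597,  0.38092392, -0.38704992],
       [-0.54295474,  0.57507247, -0.61195735],
       [-0.01052744,  0.72400871,  0.68971049]])}
top {'mtx': array([[456.6407819 ,   0.        , 261.39940875],
       [  0.        , 456.6407819 , 186.42982431],
       [  0.        ,   0.        ,   1.        ]]), 'eye': array([ 0.31331342, -0.01531101,  1.38296174]), 'orientation': array([[ 1.27909045e-02,  9.90633131e-01, -1.35949966e-01],
       [-9.99918190e-01,  1.26619748e-02, -1.81306660e-03],
       [-7.46887994e-05,  1.35962034e-01,  9.90714045e-01]])}
wrist {'mtx': array([[297.31863964,   0.        , 258.79466378],
       [  0.        , 297.31863964, 189.51692   ],
       [  0.        ,   0.        ,   1.        ]]), 'tool_from_camera': array([[ 4.25254087e-04,  9.65516230e-01,  2.60342521e-01,
         6.57681699e-02],
       [ 9.9999990
[... 406 characters left out ...]
 0.00107906, -0.00161581, -0.00159121, -0.0022995 , -0.0016271 ,
       -0.0004366 ]), 'joint_efforts': array([ 5.82231387e-04, -3.81952822e+01, -3.60425198e+01, -3.23742927e-05,
        4.63379329e-03,  7.46901890e-06]), 'tcp_pos': array([ 0.19896811, -0.48563002,  0.24966739]), 'eef_rot': array([[ 9.25382329e-01,  3.79034847e-01, -3.59531639e-04],
       [ 3.79035007e-01, -9.25381669e-01,  1.10902932e-03],
       [ 8.76567696e-05, -1.16255121e-03, -9.99999320e-01]]), 'force': array([ 0.3881011 , -0.56708162,  0.51337579]), 'ft_torque': array([-0.01877895,  0.01108071,  0.0137228 ]), 'gripper_width': 0.08537465761923956}
<Robot object at 0x7fa4c9dbfa10> ['PlanningError', 'nose_length']
```

View pics/top0.png

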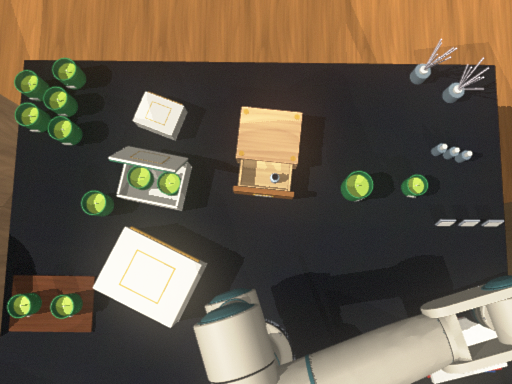

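View pics/side0.png

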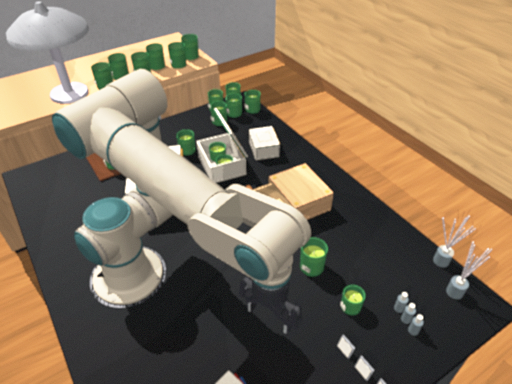

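View pics/wrist0.png

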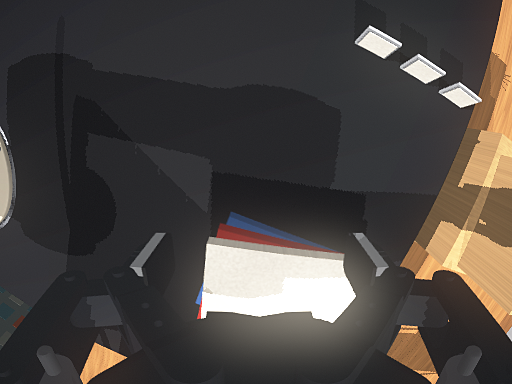

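The top view shows the case at left (~155,180) with its lid raised, the chest in the middle (~268,150) with the drawer open towards the robot and the bottle at (276,178). The candles stand at (357,185), (415,184) and (97,203). I'll enlarge it to pick points.

Run:
```python
import cv2
t=cv2.imread('pics/top0.png'); 
cv2.imwrite('pics/z1.png',cv2.resize(t[135:220,80:200],None,fx=6,fy=6,interpolation=cv2.INTER_CUBIC))
cv2.imwrite('pics/z2.png',cv2.resize(t[100:205,225:310],None,fx=5.5,fy=5.5,interpolation=cv2.INTER_CUBIC))
s=cv2.imread('pics/side0.png')
cv2.imwrite('pics/z3.png',cv2.resize(s[95:225,165:345],None,fx=4.4,fy=4.4,interpolation=cv2.INTER_CUBIC))
```

```text
(no output)
```

View pics/z1.png

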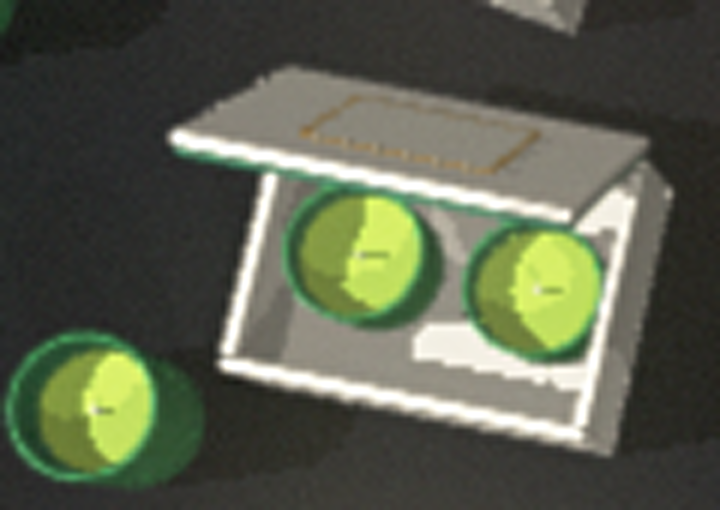

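View pics/z2.png

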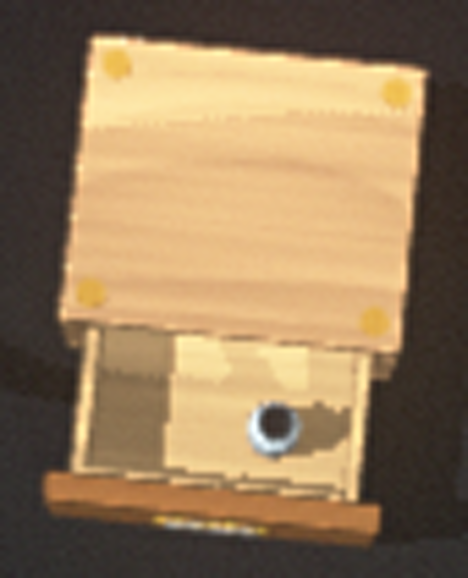

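View pics/z3.png

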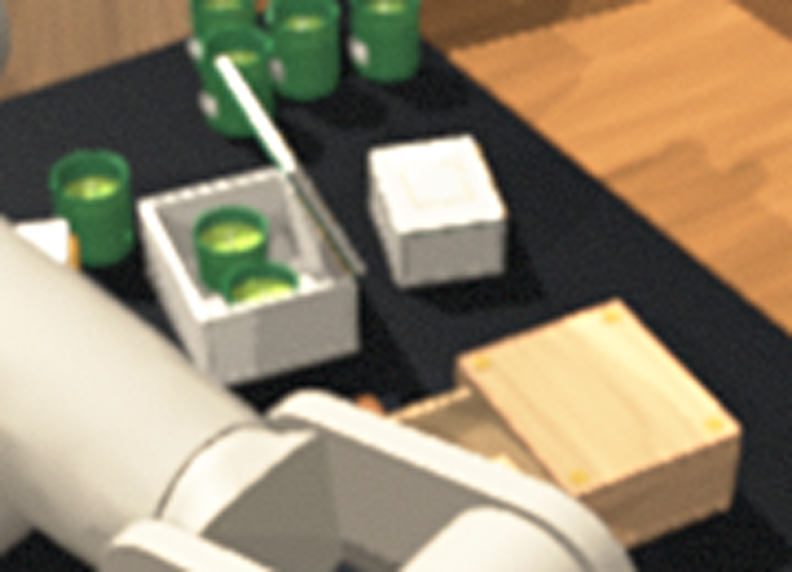

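```bash
cat > h.py <<'E'
import numpy as np
from workcell import cams, read_state
P={n:cams.camera_params(n) for n in ("side","top")}
def ray(n,px):
    p=P[n];K=p["mtx"]
    d=np.array([(px[0]-K[0,2])/K[0,0],-(px[1]-K[1,2])/K[1,1],-1.])
    return np.array(p["eye"]),np.array(p["orientation"])@d
def onz(n,px,z):
    e,d=ray(n,px); return e+d*(z-e[2])/d[2]
def tri(a,b):
    A=[];B=[]
    (e1,d1),(e2,d2)=ray("top",a),ray("side",b)
    M=np.stack([d1,-d2],1); t=np.linalg.lstsq(M,e2-e1,rcond=None)[0]
    p1=e1+d1*t[0];p2=e2+d2*t[1]; return (p1+p2)/2,np.linalg.norm(p1-p2)
def proj(n,X):
    p=P[n];c=np.array(p["orientation"]).T@(np.asarray(X)-p["eye"]);K=p["mtx"]
    return np.array([K[0,2]+K[0,0]*c[0]/-c[2],K[1,2]+K[1,1]*-c[1]/-c[2]])
E
python3 - <<'E'
from h import *
np.set_printoptions(precision=4,suppress=True)
z1=lambda x,y:(80+x/6-.4,135+y/6-.4)
z2=lambda x,y:(225+x/5.5-.4,100+y/5.5-.4)
z3=lambda x,y:(165+x/4.4-.4,95+y/4.4-.4)
FL=onz("top",z1(222,365),.08);FR=onz("top",z1(585,442),.08)
print("case front corners",FL,FR,np.linalg.norm(FL-FR),"yaw",np.arctan2(-(FL-FR)[0],(FL-FR)[1]))
d=(FL-FR);yaw=np.arctan2(-d[0],d[1]);ex=np.array([np.cos(yaw),np.sin(yaw),0]);ey=np.array([-np.sin(yaw),np.cos(yaw),0])
m=(FL+FR)/2; C=m+.07*ex;H=m+.14*ex;print("case",C[:2],"hinge",H)
for th in np.arange(1.0,1.55,.05):
    n=np.sin(th)*ex+np.cos(th)*np.array([0,0,1]);u=-np.cos(th)*ex+np.sin(th)*np.array([0,0,1])
    q=[H+.14*u+.011*n+s*.09*ey for s in(1,-1)]+[H+.011*n+s*.09*ey for s in(1,-1)]
    print(round(th,2),*[ (proj("top",k)-[80-.4,135-.4])*6 for k in q],(proj("side",q[0])-[165-.4,95-.4])*4.4,(proj("side",q[3])-[165-.4,95-.4])*4.4)
print("chest top corners z=.085")
cs=[onz("top",z2(*c),.085) for c in((90,38),(428,70),(62,318),(402,350))]
for c in cs:print(c)
print([np.linalg.norm(cs[a]-cs[b]) for a,b in((0,1),(2,3),(0,2),(1,3))])
f=[onz("top",z2(*c),.081) for c in((45,500),(378,535))];f2=[onz("top",z2(*c),.081) for c in((48,475),(380,508))]
print("drawer top front corners",f,np.linalg.norm(f[0]-f[1]),f2)
E
```

```text
case front corners [0.4607 0.4026 0.08  ] [0.426  0.2275 0.08  ] 0.17857866239446746 yaw -0.1957209003003261
case [0.512  0.3014] hinge [0.5807 0.2878 0.08  ]
1.0 [173.4789 168.2353] [573.7432 252.3465] [293.584   63.4584] [655.8853 139.092 ] [205.1877  73.4533] [362.9862 278.0096]
1.05 [174.6858 153.0655] [575.728  237.2744] [294.0089  63.1128] [656.1737 138.7162] [211.7639  68.8272] [363.305  278.3573]
1.1 [176.2248 137.6505] [577.9364 221.9328] [294.4296  62.821 ] [656.4551 138.3939] [218.5343  64.4748] [363.5981 278.724 ]
1.15 [178.0922 122.0409] [580.362  206.3719] [294.8449  62.5836] [656.7288 138.1257] [225.4788  60.4092] [363.8649 279.1086]
1.2 [180.2833 106.2884] [582.9976 190.6431] [295.2538  62.4012] [656.994  137.9123] [232.5768  56.6425] [364.1047 279.5102]
1.25 [182.7916  90.4455] [585.8349 174.7991] [295.6553  62.2742] [657.2502 137.7541] [239.8072  53.1857] [364.3169 279.9277]
1.3 [185.6094  74.5657] [588.8649 158.893 ] [296.0485  62.2028] [657.4966 137.6515] [247.1486  50.0487] [364.501  280.3601]
1.35 [188.7277  58.7024] [592.0776 142.9787] [296.4322  62.1872] [657.
[... 167 characters left out ...]
3 281.2652]
1.45 [195.8229  27.2403] [599.0071 111.3408] [297.1679  62.3229] [658.1718 137.6785] [269.6183  42.6399] [364.8808 281.7356]
1.5 [199.7754  11.7476] [602.7003  95.7242] [297.5179  62.4738] [658.3736 137.7987] [277.1826  40.8593] [364.9489 282.2164]
chest top corners z=.085
[0.7278 0.0502 0.085 ]
[ 0.7124 -0.1305  0.085 ]
[0.5752 0.062  0.085 ]
[ 0.5604 -0.1169  0.085 ]
[np.float64(0.18130162958187987), np.float64(0.17955246613720957), np.float64(0.1530115050582107), np.float64(0.15263558984409958)]
drawer top front corners [array([0.4791, 0.0692, 0.081 ]), array([ 0.4629, -0.1049,  0.081 ])] 0.17482683316847908 [array([0.4923, 0.0679, 0.081 ]), array([ 0.4771, -0.1059,  0.081 ])]
```

```bash
cat >> h.py <<'E'
from scipy.spatial.transform import Rotation as R
np.set_printoptions(precision=4,suppress=True)
def goal(pos,az):
    s=read_state();Rn=np.array(s["eef_rot"]);x=np.array([np.cos(az),np.sin(az),0]);z=np.array([0,0,-1.])
    G=np.stack([x,np.cross(z,x),z],1)
    print("t",s["time"],"tcp",s["tcp_pos"],"shift",Rn.T@(np.array(pos)-s["tcp_pos"]),"turn",np.degrees(R.from_matrix(Rn.T@G).as_rotvec()),"F",s["force"])
E
python3 - <<'E'
from h import *
from workcell import arm
print(arm.nose_length)
goal([.426,-.014,.25],-.09)
E
```

```text
0.019
t 0.15 tcp [ 0.199  -0.4856  0.2497] shift [ 0.3889 -0.3504  0.0001] turn [-0.0665  0.011  27.4305] F [ 0.3881 -0.5671  0.5134]
```

```bash
python3 -m creep '[[[0.015,-0.013,0],[0,0,1]],[[0.05,-0.045,0],[0,0,4]],[[0.09,-0.081,0],[0,0,7]],[[0.13,-0.117,0],[0,0,10]],[[0.17,-0.153,0],[0,0,13]],[[0.21,-0.189,0],[0,0,16]],[[0.25,-0.225,0],[0,0,19]],[[0.29,-0.261,0],[0,0,22]],[[0.33,-0.297,0],[0,0,25]],[[0.365,-0.329,0],[0,0,27]],[[0.383,-0.345,0],[0,0,27.4]],[[0.389,-0.350,0],[0,0,27.4]],[[0.389,-0.350,0],[0,0,27.4]]]' 0 20
python3 - <<'E'
from h import *
import cv2
goal([.426,-.014,.075],-.09)
for n in("wrist","top","side"): cv2.imwrite(f'pics/{n}1.png',cams.get_image(n))
E
```

```text
time: 1.78
tcp_pos: [0.4261, -0.0145, 0.2499]
eef_rot: [[0.996, -0.089, -0.001], [-0.089, -0.996, 0.001], [-0.001, -0.001, -1.0]]
force: [-0.7, -0.3, -0.1]
gripper_width: 0.0001
t 1.775 tcp [ 0.4261 -0.0145  0.2499] shift [ 0.     -0.0004  0.1749] turn [-0.046   0.0605  0.0554] F [-0.6907 -0.2622 -0.075 ]
```

View pics/wrist1.png

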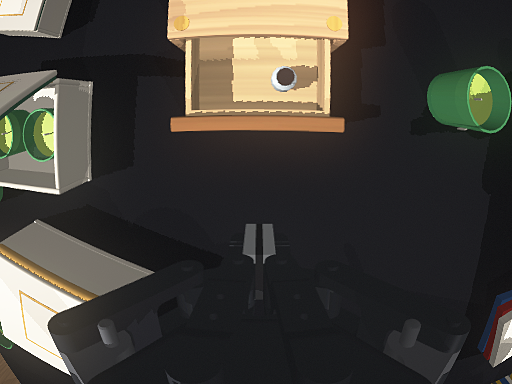

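View pics/side1.png

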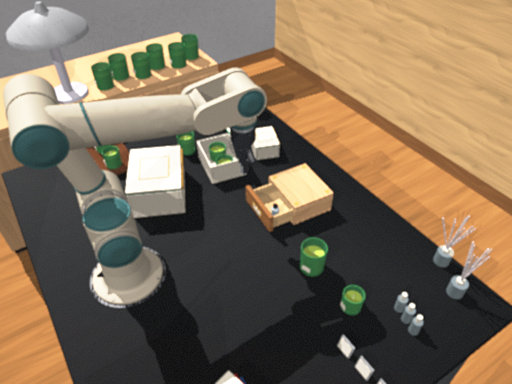

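```bash
cat >> h.py <<'E'
def wray(px,s):
    p=cams.camera_params("wrist");K=p["mtx"];T=np.array(p["tool_from_camera"])
    v=np.array([px[0]-K[0,2],px[1]-K[1,2]]);r=np.linalg.norm(v);a=r/K[0,0]
    d=np.array([np.sin(a)*v[0]/r,-np.sin(a)*v[1]/r,-np.cos(a)])
    Rn=np.array(s["eef_rot"]);return np.array(s["tcp_pos"])+Rn@T[:3,3],Rn@T[:3,:3]@d
def wonz(px,z,s=None):
    s=s or read_state();e,d=wray(px,s);return e+d*(z-e[2])/d[2]
E
python3 - <<'E'
from h import *
for px in((170,131),(345,131),(170,118),(345,118)): print(px,wonz(px,.081))
E
```

```text
(170, 131) [0.4823 0.0691 0.081 ]
(345, 131) [ 0.4662 -0.1069  0.081 ]
(170, 118) [0.4954 0.0674 0.081 ]
(345, 118) [ 0.4794 -0.1076  0.081 ]
```

The wrist view shows the drawer front square to the tool: columns 170–345, rows 118–131. The outer face comes out at x≈0.474 mid, 175 mm wide, which agrees with the top view. Descending in front of it.

```bash
python3 -m creep '[[[0,0,0.02],[0,0,0]],[[0,0,0.06],[0,0,0]],[[0,0,0.1],[0,0,0]],[[0,0,0.14],[0,0,0]],[[0.005,0,0.17],[0,0,0]],[[0.015,0,0.177],[0,0,0]],[[0.02,0,0.177],[0,0,0]],[[0.02,0,0.177],[0,0,0]]]'
```

```text
time: 2.92
tcp_pos: [0.4463, -0.0173, 0.0738]
eef_rot: [[0.996, -0.091, 0.001], [-0.091, -0.996, 0.001], [0.001, -0.001, -1.0]]
force: [-0.0, -0.2, 0.4]
gripper_width: -0.0003
```

```bash
python3 -m creep '[[[0.004,0,0],[0,0,0]],[[0.008,0,0],[0,0,0]],[[0.012,0,0],[0,0,0]],[[0.015,0,0],[0,0,0]],[[0.018,0,0],[0,0,0]],[[0.021,0,0],[0,0,0]],[[0.024,0,0],[0,0,0]],[[0.024,0,0],[0,0,0]]]'
python3 - <<'E'
from h import *
import cv2
s=read_state();print(s["force"],s["tcp_pos"])
for n in("wrist","side"): cv2.imwrite(f'pics/{n}2.png',cams.get_image(n))
E
```

```text
time: 3.92
tcp_pos: [0.4705, -0.0195, 0.0738]
eef_rot: [[0.996, -0.091, 0.001], [-0.091, -0.996, 0.001], [0.001, -0.001, -1.0]]
force: [0.3, 0.2, 0.4]
gripper_width: 0.0002
[0.2825 0.2116 0.4054] [ 0.4705 -0.0195  0.0738]
```

View pics/wrist2.png

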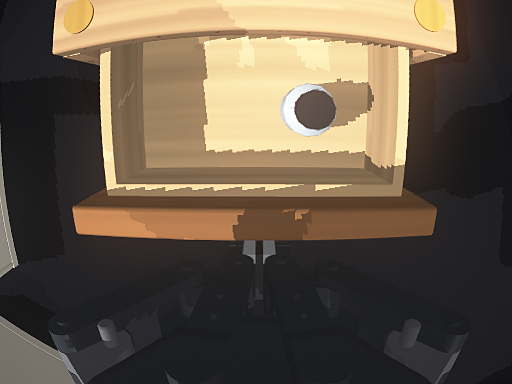

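Run:
```python
from h import *
for px in((75,235),(435,235),(258,240),(258,210),(88,206),(423,206)): print(px,wonz(px,.081))
```

```text
(75, 235) [0.4898 0.0693 0.081 ]
(435, 235) [ 0.4741 -0.1074  0.081 ]
(258, 240) [ 0.4825 -0.0213  0.081 ]
(258, 210) [ 0.4961 -0.0226  0.081 ]
(88, 206) [0.5041 0.0565 0.081 ]
(423, 206) [ 0.4901 -0.0985  0.081 ]
```

The front's outer face is now at x=0.482, which is TCP + 11.5 mm, so the fingers are in contact and the drawer is sliding. The bottle is standing at (310,108). About 68 mm remain.

```bash
python3 -m creep '[[[0.002,0,0],[0,0,0]],[[0.005,0,0],[0,0,0]],[[0.009,0,0],[0,0,0]],[[0.013,0,0],[0,0,0]],[[0.017,0,0],[0,0,0]],[[0.021,0,0],[0,0,0]],[[0.025,0,0],[0,0,0]],[[0.029,0,0],[0,0,0]],[[0.033,0,0],[0,0,0]],[[0.037,0,0],[0,0,0]],[[0.041,0,0],[0,0,0]],[[0.045,0,0],[0,0,0]],[[0.049,0,0],[0,0,0]],[[0.052,0,0],[0,0,0]],[[0.055,0,0],[0,0,0]],[[0.057,0,0],[0,0,0]],[[0.059,0,0],[0,0,0]]]'
```

```text
time: 6.15
tcp_pos: [0.5292, -0.0249, 0.0739]
eef_rot: [[0.996, -0.091, 0.001], [-0.091, -0.996, 0.001], [0.001, -0.001, -1.0]]
force: [-1.6, -1.0, -0.7]
gripper_width: 0.0003
```

```bash
python3 -m creep '[[[0.001,0,0],[0,0,0]],[[0.002,0,0],[0,0,0]],[[0.003,0,0],[0,0,0]],[[0.004,0,0],[0,0,0]],[[0.005,0,0],[0,0,0]]]'
```

```text
time: 6.78
tcp_pos: [0.5342, -0.0253, 0.0739]
eef_rot: [[0.996, -0.091, 0.001], [-0.091, -0.996, 0.001], [0.001, -0.001, -1.0]]
force: [-2.1, -0.5, -0.2]
gripper_width: 0.0003
```

```bash
python3 -m creep '[[[0.001,0,0],[0,0,0]],[[0.002,0,0],[0,0,0]],[[0.003,0,0],[0,0,0]]]'
```

```text
time: 7.15
tcp_pos: [0.5373, -0.0256, 0.0739]
eef_rot: [[0.996, -0.091, 0.001], [-0.091, -0.996, 0.001], [0.001, -0.001, -1.0]]
force: [-1.9, -0.4, 0.2]
gripper_width: -0.0001
```

```bash
python3 -m creep '[[[0.001,0,0],[0,0,0]],[[0.002,0,0],[0,0,0]]]'
python3 - <<'E'
from h import *
import cv2
s=read_state();print(s["force"],s["tcp_pos"])
for n in("wrist",): cv2.imwrite(f'pics/{n}3.png',cams.get_image(n))
E
```

```text
time: 7.4
tcp_pos: [0.5393, -0.0258, 0.0739]
eef_rot: [[0.996, -0.091, 0.001], [-0.091, -0.996, 0.001], [0.001, -0.001, -1.0]]
force: [-1.7, 0.1, -0.2]
gripper_width: -0.0001
[-1.6899  0.0573 -0.1679] [ 0.5393 -0.0258  0.0739]
```

View pics/wrist3.png

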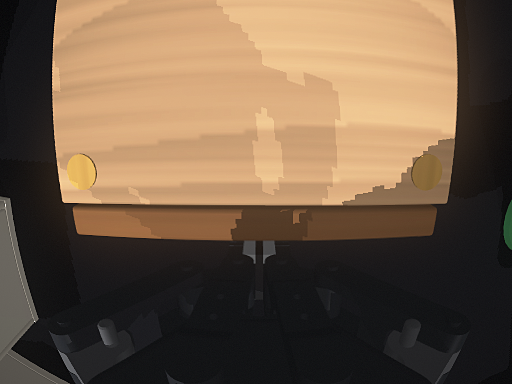

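Rows 205–238 show the front nearly flush against the chest top's edge. The force is still at the sliding-friction level, so I'll continue in 1 mm steps until the stop is felt.

```bash
python3 -m creep '[[[0.001,0,0],[0,0,0]],[[0.002,0,0],[0,0,0]]]'
```

```text
time: 7.7
tcp_pos: [0.5415, -0.026, 0.0739]
eef_rot: [[0.996, -0.091, 0.001], [-0.091, -0.996, 0.001], [0.001, -0.001, -1.0]]
force: [-1.5, -0.4, 0.1]
gripper_width: 0.0003
```

```bash
python3 -m creep '[[[0.001,0,0],[0,0,0]]]'
```

```text
time: 7.82
tcp_pos: [0.5421, -0.0261, 0.0739]
eef_rot: [[0.996, -0.091, -0.0], [-0.091, -0.996, 0.001], [-0.0, -0.001, -1.0]]
force: [-7.8, -0.4, 3.7]
gripper_width: 0.0001
```

```bash
python3 -m creep '[[[0.001,0,0],[0,0,0]]]'
```

```text
time: 7.95
tcp_pos: [0.5421, -0.026, 0.0739]
eef_rot: [[0.996, -0.091, -0.004], [-0.091, -0.996, 0.001], [-0.004, -0.001, -1.0]]
force: [-11.3, -1.3, 5.6]
gripper_width: -0.0003
```

The end stop is felt: 11 N with no further motion. Backing off and lifting.

```bash
python3 -m creep '[[[-0.005,0,0],[0,0,0]],[[-0.02,0,0],[0,0,0]],[[-0.035,0,-0.01],[0,0,0]],[[-0.035,0,-0.04],[0,0,0]],[[-0.035,0,-0.09],[0,0,0]],[[-0.035,0,-0.14],[0,0,0]],[[-0.035,0,-0.19],[0,0,0]],[[-0.035,0,-0.22],[0,0,0]],[[-0.035,0,-0.23],[0,0,0]],[[-0.035,0,-0.23],[0,0,0]]]'
python3 - <<'E'
from h import *
import cv2
goal([.5807,.2878,.30],-.196)
for n in("wrist",): cv2.imwrite(f'pics/{n}4.png',cams.get_image(n))
E
```

```text
time: 9.2
tcp_pos: [0.5082, -0.0231, 0.3036]
eef_rot: [[0.996, -0.091, -0.003], [-0.091, -0.996, 0.001], [-0.003, -0.001, -1.0]]
force: [0.1, -0.7, -0.5]
gripper_width: 0.0002
t 9.2 tcp [ 0.5082 -0.0231  0.3036] shift [ 0.0439 -0.3162  0.0037] turn [-0.0369  0.1948  5.997 ] F [ 0.0502 -0.6586 -0.5212]
```

View pics/wrist4.png

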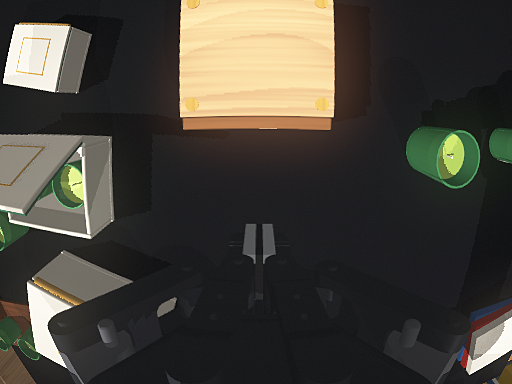

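The drawer is home: the front is a strip at rows 117–130 flush with the chest. Moving above the far side of the lid.

```bash
python3 -m creep '[[[0.003,-0.02,0],[0,0,0]],[[0.009,-0.06,0],[0,0,1]],[[0.015,-0.105,0],[0,0,2]],[[0.021,-0.15,0],[0,0,3]],[[0.028,-0.2,0],[0,0,4]],[[0.035,-0.25,0],[0,0,5]],[[0.041,-0.295,0],[0,0,6]],[[0.044,-0.312,0],[0,0,6]],[[0.044,-0.316,0],[0,0,6]],[[0.044,-0.316,0],[0,0,6]]]'
python3 - <<'E'
from h import *
import cv2
goal([.5807,.2878,.209],-.196)
for n in("wrist","top","side"): cv2.imwrite(f'pics/{n}5.png',cams.get_image(n))
E
```

```text
time: 10.5
tcp_pos: [0.5804, 0.2871, 0.3016]
eef_rot: [[0.981, -0.195, -0.007], [-0.195, -0.981, 0.001], [-0.007, 0.001, -1.0]]
force: [0.7, -0.0, -0.0]
gripper_width: -0.0
t 10.5 tcp [0.5804 0.2871 0.3016] shift [ 0.0008 -0.0008  0.0926] turn [ 0.0464  0.3834 -0.0198] F [ 0.676  -0.0134 -0.0398]
```

View pics/wrist5.png

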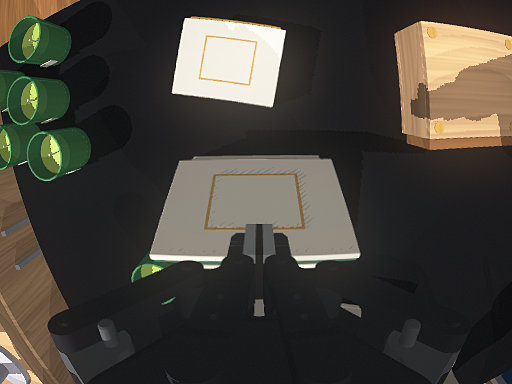

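View pics/side5.png

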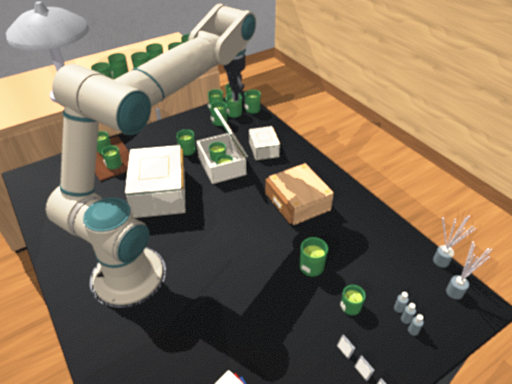

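View pics/top5.png

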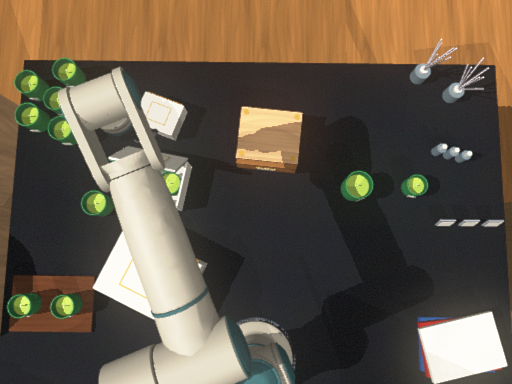

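The wrist view shows the lid's outer face squarely below the fingers: free edge corners at about (150,258) and (359,256), hinge edge at row ~158, columns 180–333.

Run:
```python
from h import *
H=np.array([.5807,.2878,0]);ex=np.array([np.cos(.196),-np.sin(.196),0]);ey=np.array([ex[1]*-1,ex[0],0])
for px,z in(((150,258),.211),((359,256),.211),((180,160),.085),((333,160),.085)):
    p=wonz(px,z);print(px,p,"case frame from hinge",(p-H)@ex,(p-H)@ey)
```

```text
(150, 258) [0.5464 0.388  0.211 ] case frame from hinge -0.053189786808884275 0.09157884018911518
(359, 256) [0.5139 0.2122 0.211 ] case frame from hinge -0.0508136319165277 -0.08720527326689971
(180, 160) [0.6081 0.376  0.085 ] case frame from hinge 0.009659503417566882 0.09182857668415076
(333, 160) [0.5724 0.1977 0.085 ] case frame from hinge 0.009439112410305026 -0.09002658115486656
```

All within 2 mm of the top-view estimate, lid angle ≈1.12. Descending behind the outer face and going near contact.

```bash
python3 -m creep '[[[0,0,0.015],[0,0,0]],[[0,0,0.04],[0,0.2,0]],[[0,0,0.065],[0,0.4,0]],[[0,0,0.083],[0,0.4,0]],[[-0.006,0,0.089],[0,0.4,0]],[[-0.014,0,0.09],[0,0.4,0]],[[-0.02,0,0.09],[0,0.4,0]],[[-0.024,0,0.09],[0,0.4,0]]]'
python3 - <<'E'
from h import *
s=read_state();H=np.array([.5807,.2878,0]);ex=np.array([np.cos(.196),-np.sin(.196),0]);ey=np.array([ex[1]*-1,ex[0],0])
p=s["tcp_pos"];print("s",(p-H)@ex,(p-H)@ey,p[2],s["force"],s["eef_rot"])
s0=(p-H)@ex
for th in np.r_[1.12:.2:-.05,.2:-.01:-.02]:
    t=.12;print(round(th,2),"dx %.4f dz %.4f"%(-t*np.cos(th)+.011*np.sin(th)+.0115-s0, p[2]-.019-(.08+t*np.sin(th)+.011*np.cos(th))))
E
```

```text
time: 11.65
tcp_pos: [0.5564, 0.2918, 0.214]
eef_rot: [[0.981, -0.196, 0.003], [-0.196, -0.981, 0.001], [0.003, -0.001, -1.0]]
force: [0.6, -0.4, -0.1]
gripper_width: 0.0002
s -0.0246612400464293 -0.0008250987885737253 0.21397096191046017 [ 0.5566 -0.3565 -0.0882] [[ 0.9807 -0.1956  0.0033]
 [-0.1956 -0.9807  0.0006]
 [ 0.0031 -0.0012 -1.    ]]
1.12 dx -0.0062 dz 0.0022
1.07 dx -0.0118 dz 0.0044
1.02 dx -0.0173 dz 0.0070
0.97 dx -0.0226 dz 0.0098
0.92 dx -0.0278 dz 0.0128
0.87 dx -0.0328 dz 0.0162
0.82 dx -0.0377 dz 0.0197
0.77 dx -0.0423 dz 0.0235
0.72 dx -0.0468 dz 0.0276
0.67 dx -0.0511 dz 0.0318
0.62 dx -0.0551 dz 0.0363
0.57 dx -0.0589 dz 0.0410
0.52 dx -0.0625 dz 0.0458
0.47 dx -0.0658 dz 0.0508
0.42 dx -0.0689 dz 0.0560
0.37 dx -0.0717 dz 0.0613
0.32 dx -0.0743 dz 0.0668
0.27 dx -0.0766 dz 0.0724
0.22 dx -0.0785 dz 0.0780
0.2 dx -0.0793 dz 0.0803
0.18 dx -0.0799 dz 0.0827
0.16 dx -0.0806 dz 0.0850
0.14 dx -0.0811 dz 0.0873
0.12 dx -0.0817 dz 0.0897
0.1 dx -0.0821 dz 0.0920
0.08 dx -0.0826 dz 0.0944
0.06 dx -0.0830 dz 0.0968
0.04 dx -0.0833 dz 0.0992
0.02 dx -0.0836 dz 0.1016
0.0 dx -0.0838 dz 0.1040
```

First part of the arc, then check.

```bash
python3 -m creep '[[[-0.004,0,0.002],[0,0,0]],[[-0.008,0,0.003],[0,0,0]],[[-0.012,0,0.0045],[0,0,0]],[[-0.0173,0,0.007],[0,0,0]],[[-0.0226,0,0.0098],[0,0,0]],[[-0.0278,0,0.0128],[0,0,0]],[[-0.0328,0,0.0162],[0,0,0]]]'
python3 - <<'E'
from h import *
import cv2
print(read_state()["force"])
for n in("wrist","side"): cv2.imwrite(f'pics/{n}6.png',cams.get_image(n))
s=cv2.imread('pics/side6.png')
cv2.imwrite('pics/z6.png',cv2.resize(s[60:225,165:345],None,fx=3.5,fy=3.5,interpolation=cv2.INTER_CUBIC))
E
```

```text
time: 12.52
tcp_pos: [0.5238, 0.2983, 0.1976]
eef_rot: [[0.981, -0.196, 0.003], [-0.196, -0.981, 0.001], [0.003, -0.001, -1.0]]
force: [-0.1, 0.0, 1.6]
gripper_width: 0.0005
[-0.0962  0.0032  1.6426]
```

View pics/z6.png

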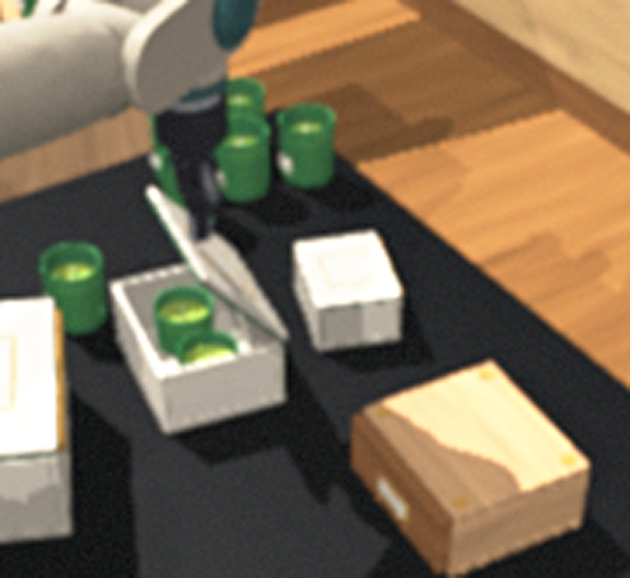

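View pics/wrist6.png

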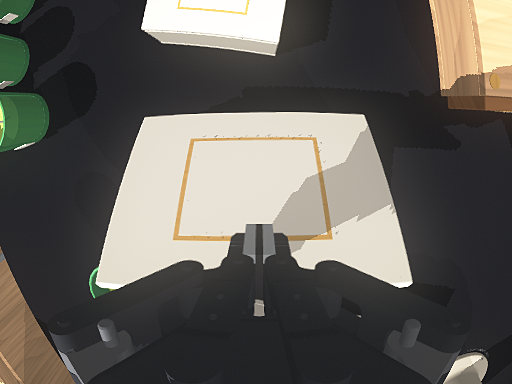

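The lid is following the fingertips on its outer face: the side view shows it at about 45–50° with the tip behind it. Continuing along the arc.

```bash
python3 -m creep '[[[-0.003,0,0.002],[0,0,0]],[[-0.007,0,0.005],[0,0,0]],[[-0.0115,0,0.009],[0,0,0]],[[-0.016,0,0.0134],[0,0,0]],[[-0.0203,0,0.0178],[0,0,0]],[[-0.0243,0,0.0224],[0,0,0]],[[-0.028,0,0.0272],[0,0,0]],[[-0.0314,0,0.0321],[0,0,0]],[[-0.0346,0,0.0372],[0,0,0]],[[-0.0375,0,0.0424],[0,0,0]],[[-0.0402,0,0.0478],[0,0,0]],[[-0.0427,0,0.0534],[0,0,0]],[[-0.0448,0,0.059],[0,0,0]],[[-0.0464,0,0.064],[0,0,0]],[[-0.0477,0,0.068],[0,0,0]],[[-0.0483,0,0.071],[0,0,0]]]'
python3 - <<'E'
from h import *
import cv2
print(read_state()["force"])
for n in("wrist","side"): cv2.imwrite(f'pics/{n}7.png',cams.get_image(n))
s=cv2.imread('pics/side7.png')
cv2.imwrite('pics/z7.png',cv2.resize(s[60:225,165:345],None,fx=3.5,fy=3.5,interpolation=cv2.INTER_CUBIC))
E
```

```text
time: 14.62
tcp_pos: [0.4762, 0.3078, 0.1257]
eef_rot: [[0.981, -0.195, 0.002], [-0.195, -0.981, 0.0], [0.002, -0.001, -1.0]]
force: [-1.0, -0.9, 0.5]
gripper_width: 0.0001
[-1.0305 -0.8719  0.5343]
```

View pics/z7.png

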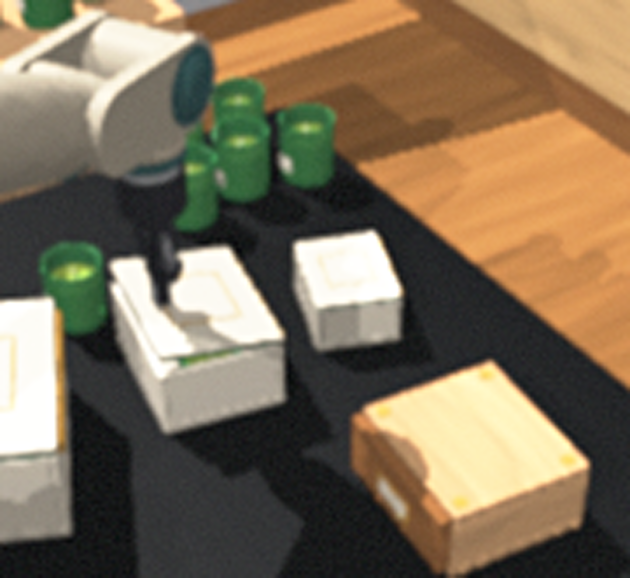

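View pics/wrist7.png

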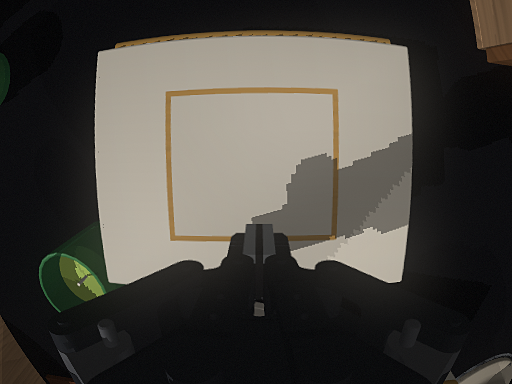

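The lid is nearly shut, with a thin gap showing felt at the near edge. Pressing down slowly.

```bash
python3 -m creep '[[[-0.0005,0,0.002],[0,0,0]],[[-0.001,0,0.004],[0,0,0]],[[-0.0015,0,0.006],[0,0,0]],[[-0.002,0,0.008],[0,0,0]],[[-0.002,0,0.01],[0,0,0]],[[-0.0025,0,0.0115],[0,0,0]],[[-0.0025,0,0.013],[0,0,0]]]'
```

```text
time: 15.6
tcp_pos: [0.4736, 0.3083, 0.1125]
eef_rot: [[0.981, -0.195, 0.001], [-0.195, -0.981, 0.0], [0.001, -0.0, -1.0]]
force: [-0.2, 0.2, 1.1]
gripper_width: 0.0
```

```bash
python3 -m creep '[[[0,0,0.001],[0,0,0]],[[0,0,0.002],[0,0,0]]]'
```

```text
time: 15.85
tcp_pos: [0.4735, 0.3084, 0.1105]
eef_rot: [[0.981, -0.195, 0.001], [-0.195, -0.981, 0.0], [0.001, -0.001, -1.0]]
force: [-3.8, -0.6, 6.7]
gripper_width: 0.0002
```

```bash
python3 -m creep '[[[0,0,0.001],[0,0,0]]]'
```

```text
time: 15.98
tcp_pos: [0.4735, 0.3084, 0.1105]
eef_rot: [[0.981, -0.195, 0.001], [-0.195, -0.981, 0.0], [0.001, -0.001, -1.0]]
force: [-4.9, -2.1, 10.3]
gripper_width: -0.0001
```

```bash
python3 -m creep '[[[0,0,0.001],[0,0,0]]]'
```

```text
time: 16.1
tcp_pos: [0.4735, 0.3084, 0.1105]
eef_rot: [[0.981, -0.195, 0.001], [-0.195, -0.981, 0.0], [0.001, -0.001, -1.0]]
force: [-4.6, -2.3, 7.7]
gripper_width: 0.0001
```

```bash
python3 -m creep '[[[0,0,0.001],[0,0,0]],[[0,0,0.002],[0,0,0]],[[0,0,0.003],[0,0,0]]]'
```

```text
time: 16.48
tcp_pos: [0.4735, 0.3085, 0.1104]
eef_rot: [[0.981, -0.195, 0.002], [-0.195, -0.981, 0.001], [0.002, -0.001, -1.0]]
force: [-10.4, -6.0, 21.1]
gripper_width: -0.0004
```

```bash
python3 -m creep '[[[0,0,-0.005],[0,0,0]],[[0,0,-0.02],[0,0,0]],[[0,0,-0.05],[0,0,0]],[[0,0,-0.09],[0,0,0]],[[0.02,0.06,-0.13],[0,0,0]],[[0.03,0.11,-0.17],[0,0,0]],[[0.03,0.17,-0.18],[0,0,0]],[[0.03,0.22,-0.18],[0,0,0]],[[0.03,0.24,-0.18],[0,0,0]],[[0.03,0.24,-0.18],[0,0,0]]]'
python3 - <<'E'
from h import *
import cv2
s=read_state();print(s["tcp_pos"],s["force"])
for n in("wrist","side","top"): cv2.imwrite(f'pics/{n}8.png',cams.get_image(n))
i=cv2.imread('pics/side8.png')
cv2.imwrite('pics/z8.png',cv2.resize(i[95:225,165:345],None,fx=4.4,fy=4.4,interpolation=cv2.INTER_CUBIC))
E
```

```text
time: 17.73
tcp_pos: [0.4558, 0.0661, 0.291]
eef_rot: [[0.98, -0.197, 0.003], [-0.197, -0.98, 0.001], [0.003, -0.001, -1.0]]
force: [0.3, 0.1, -0.3]
gripper_width: 0.0001
[0.4558 0.0661 0.291 ] [ 0.2581  0.1482 -0.2766]
```

View pics/z8.png

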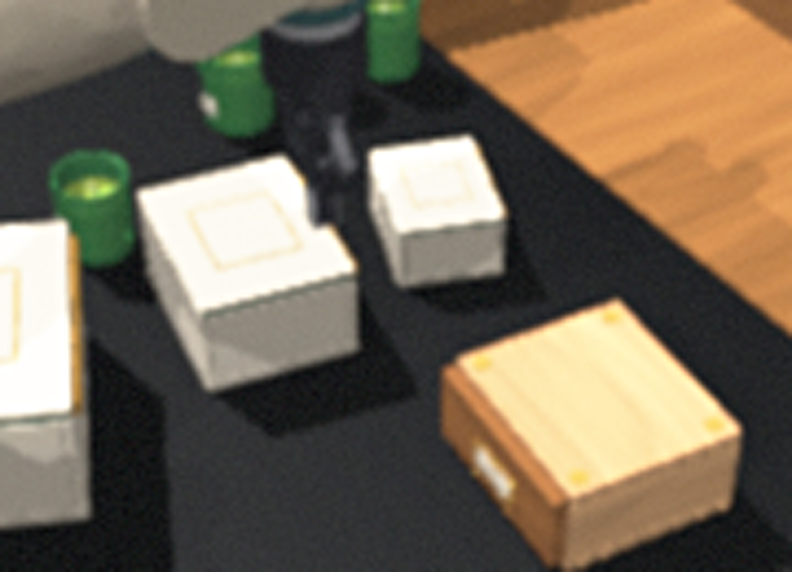

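View pics/top8.png

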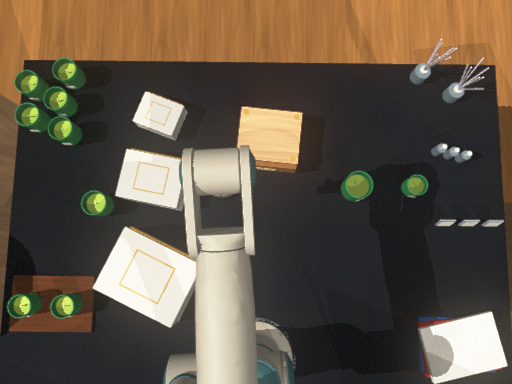

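View pics/wrist8.png

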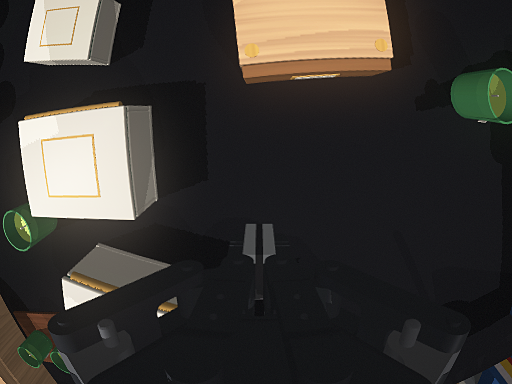

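Lid flat and flush, drawer front flush, candles still at (97,203), (357,185) and (415,184) in the top view, and the arm clear of everything. Handing in.

Run:
```python
from workcell import read_state, sign_off
s=read_state();print(s["time"],abs(s["qvel"]).max())
print(sign_off())
```

```text
17.875 0.011111336273180773
the job is handed in; nothing more can be done
None
```

The oak drawer is pushed fully home and the white case's lid is fully shut. I handed the job in at about 18 s of the 50 s allowed.

- **Drawer:** I pushed the outside of its front with the closed fingertips, slowing to 1 mm steps at the end. It stopped moving at about 11 N on the end stop, and the last pictures show the front flush with the chest.
- **Lid:** I pushed its outer face over and down along its arc. It ended on the stop with the fingertip at 91.5 mm, against the 91 mm expected when shut, and it did not move further under about 21 N.
- **Candles:** in the top view, the three beside the work stand where they were at the start. The arm was clear of everything, with the wrist force near zero.
- **Bottle:** I could not check it after closing. I last saw it standing about 8 mm into the push; the rest of the push was slow, with no jolts in the force readings.
- **Measurements:** the camera measurements of the case and lid agreed within about 2 mm. The drawer stopped about 3 mm past where the cameras had put its shut position, so I relied on the felt end stop there.

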